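# Mark a peg blank's end under the spring clip

## Task

Swing the brass spring clip around its pivot screw onto the edge of the reddish-brown acacia peg blank, round to its stop. With the clip holding it down, push the blank gently by its free end along the fence into the green hood until it comes up solid on the stop hidden inside, so that its end is marked; then swing the clip clear of the blank again and leave the blank lying there. Do not disturb the other tools and pegs.

Things in the scene. Friction and masses are not known exactly. Their poses are not given: they have to be found in the camera images.
- stage: Fixed marking stage. Origin on the bench top; x along the blank from its free end to the green hood, y to the high fence, z up. Aluminium deck 12 mm thick, x -60 to 120, y -90 to 45 mm. The blank lies in a channel 46 mm wide, centred on y = 0, between a fence on +y (top at z 24) and a low lip on -y (top at z 16).
- hood_mouth (a point): Centre of the green hood's mouth at deck level (stage x 62, z 12 mm). The hood is 80 mm wide, reaches 58 mm further in x, top 36 mm above the bench. A solid stop is hidden inside; how deep differs each time and cannot be seen.
- blank: Loose reddish-brown acacia slat 170 x 44 x 8 mm, about 60 g. Origin at its underside's centre, x along it to the hood. Far end starts just under the hood. It must slide 15 to 42 mm (unknown) until its hidden end meets the solid stop. Sliding it under the clip takes roughly 3 to 10 N. More than 60 N on it fails.
- blank_tail (a point): Centre of the blank's free end face, 4 mm above its underside, axes as the blank's. It starts 45 to 50 mm outside the deck's edge, underside 12 mm above the bench with nothing below; when home it still stands out at least 8 mm.
- clip_screw (a point): Top of the clip's pivot screw, at stage x 0, y -66 mm, 49 mm above the bench; the clip turns about the vertical through it.
- clip_post (a point): Centre of the top of the clip's black upright finger post: 12 mm in diameter, 40 mm bare, top 85 mm above the bench, 64 mm from the screw's axis. Below it is the polished brass ball foot (28 mm in diameter, top 45 mm above the bench) on a strap 14 mm wide. Above 50 mm nothing but the post is in the way on the stage.
- clip (a joint): Swing of the clip, rad. 0: parallel to the blank, post at stage x -64, y -66 mm. Positive is clockwise from above, over the blank's edge (ball meets it at about 0.5, on top from 0.8) to a hard stop at 1.2 (post x -23, y -6). Starts at 0 to 0.3, stays where left. Pushing the post takes 1 to 2 N, up to about 12 N while the ball rides up the edge.
- leaf (a joint): Upward flex of the clip's spring leaf, rad: 0 off the blank, about 0.04 with the ball foot resting on the blank (pressing about 4 N).
- plunger (a joint): Marking pin in the hidden stop, m: 0 standing 6 mm proud of the stop's face, about 0.006 pushed flush when the blank is fully home (stays in; adds 1 to 4 N).
- try_square: Bystander: red steel try square, stock 18 x 100 x 14 mm, blade 130 x 30 mm; origin under the stock's centre.
- burnisher: Bystander: round boxwood burnisher 190 mm long, 30 mm thick, lying along its x.
- whetstone: Bystander: grey whetstone 150 x 50 x 25 mm, origin under its centre.
- peg_a: Bystander: finished honey-coloured peg, 126 mm long, lying along its x.
- peg_b: Bystander: second finished honey-coloured peg, as the first.
- hold_down: Fixed bystander: cam lock hold-down pinning a square billet on a 160 x 120 mm teak base, about 110 mm high; origin under the base's centre.

How it is judged:
By the outcome, as a careful person would: the job done as asked, in the order asked, and still so for the second after the job is handed in, with the robot touching nothing.
It also fails if it takes over 51 s, if anything falls off the work surface, if the arm or the gripper's body presses on something with over 40 N, if the wrist force passes 120 N, or if a joint passes its speed limit or range.

## Robot

A 6-joint arm with a two-finger parallel gripper is mounted at the origin on the work surface. World frame = base frame: x ahead of the robot, y to its left, z up, the work surface at z = 0. Lengths are in mm, angles in rad, forces in N, time in s.
With the tool pointing down it reaches from about 300 to 775 mm from the base axis. Payload 14.6 kg.
Tool frame: the origin (TCP) lies at the very end of the fingers, on their centre line; the grasp point (between the pads) lies 19 mm behind it; z points along the fingers, y is the line along which they close (so a half turn about z gives the same grasp; the last joint's range is limited). The gripper opens to 85 mm and grips with 20 to 120 N. Pads are 22 mm wide; open, the fingers measure 114 mm over their backs; the gripper's body (76 mm by 85 mm) begins 54 mm behind the grasp point. The pads swing forward as they close: fully open they stand 13 mm farther back than shut.
Start: joints at [-1.174, 0.3, 1.521, -0, 1.321, -0.067], TCP at [246.034, -491.891, 231.281] pointing down, gripper open.
Joint ranges: [-3.03, 3.03], [-0.79, 2.21], [0.23, 2.52], [-1.04, 4.18], [0, 3.07], [-2.55, 2.55]. Speed limits (rad/s): [2.22, 2.22, 2.57, 3.14, 3.14, 3.14].

## Interface

Orientations are given as a rotation vector (axis times angle).
In Python, from cell import get_state, snapshot, camera_params, close_job gives the robot as it stands.
- The arm moves only by the shell command python3 -m inch 'ROWS' [OPENING] [FORCE]. ROWS is JSON, a list of rows, each a list of 2 entries, a list of its own where there are three numbers: the shift along the tool's x, y, z in units of 10 cm (1.0 is 10 cm), then the turn about the tool's z in units of 45 degrees (1.0 is 45 degrees). A call has 1 to 20 rows; each row shifts and turns the commanded pose from where the row before left it, along the tool's axes as they then stand; what a row does not reach is not made up. A row lasts 1/10 s, in which the tool goes at most 50 mm and 8.59 degrees, less where a joint would pass 70% of its speed; a pose out of reach is approached as far as the arm can. A call with a number of a shift or a turn outside -1 to 1 is refused whole. A call with a gripper value outside its range is refused whole. OPENING is the closure in counts, from 0 (fully open) to 255 (shut), set as the call begins (- or left out, the last holds). The fingers move at their own pace and stop on an object; FORCE is the grip in N (left out, the last holds). Time passes only in rows, so rows that do not move let the fingers close. It gives the time, the measured TCP pose, the force, the opening and the grip force at its end, in the units of the state.
- get_state(): the state, without advancing time (a new reading comes with each control period).
- snapshot(name): name is "side" or "top" or "wrist"; returns the picture (480x640x3 uint8, red, green, blue); there is no depth.
- camera_params(name): a dict with "fx", "fy", "cx", "cy" (pixels), "T" (4x4, takes a point from camera to world coordinates); the wrist camera has in their place "hand_eye" (4x4, takes a point from camera to tool coordinates, whose origin is the TCP and whose axes are the flange's). Camera axes: x right, y down, z forward; pixel columns grow to the right and rows downward; lengths in mm; the calibration is good to about 2 mm. A picture is of the moment at which its call begins: read the wrist's pose just before it. camera_params takes no time and is no camera call.
- close_job(): hands the job in; it is judged then, once.
The state is a dict: "time": time; "joint_positions": joint angles; "qd": joint speeds; "tau": joint torques, N m; "eef_pos": TCP position; "tcp_rot": TCP orientation; "ft_force": force on the tool from outside, world axes, zero at the start; "ft_torque": the same for the moment, N m; "gripper_width": finger opening in mm; "grasp_force": force on a finger pad.
Only numpy, scipy, OpenCV 4.12 (cv2) and the standard library are available. Lean on these libraries where they do the work, as an engineer would, in place of code of your own. Each camera call takes 0.05 s, during which the arm holds its last target. There are 200 camera calls.

## Working session

There is one attempt and no reset: what is moved stays moved. The work goes in short steps, Python scripts to look and compute and a shell command to move; the robot and the scene stay as the last step left them, time stands still between calls to the robot, and variables do not carry over. Pictures are saved under pics/ and viewed, at most 11 in all, crops included, and the job is handed in when it is done.

```bash
mkdir -p pics; ls; python3 - <<'E'
from cell import *
import cv2,numpy as np
s=get_state();print({k:np.round(v,3).tolist() for k,v in s.items()})
for n in("top","side"):
    cv2.imwrite(f"pics/{n}0.png",snapshot(n)[...,::-1]);p=camera_params(n);print(n,{k:np.round(v,3).tolist() for k,v in p.items()})
print(camera_params("wrist"))
E
```

```text
pics
{'time': 0.0, 'joint_positions': [-1.174, 0.301, 1.522, -0.0, 1.321, -0.067], 'qd': [0.0, -0.001, -0.001, 0.001, -0.001, 0.001], 'tau': [0.001, -54.35, -36.179, -0.0, 0.004, 0.0], 'eef_pos': [245.957, -491.677, 230.704], 'tcp_rot': [-3.056, -0.722, 0.0], 'ft_force': [1.002, 0.881, 0.178], 'ft_torque': [-0.013, 0.043, -0.031], 'grasp_force': 0.0, 'gripper_width': 85.349}
top {'fx': 570.84, 'fy': 570.84, 'cx': 323.344, 'cy': 243.666, 'T': [[-0.023, -0.987, 0.16, 314.594], [-1.0, 0.023, -0.003, 6.063], [-0.0, -0.16, -0.987, 1399.339], [0.0, 0.0, 0.0, 1.0]]}
side {'fx': 602.433, 'fy': 602.433, 'cx': 318.054, 'cy': 235.09, 'T': [[-0.912, -0.321, 0.256, 143.435], [-0.41, 0.708, -0.575, 832.645], [0.003, -0.629, -0.777, 1183.754], [0.0, 0.0, 0.0, 1.0]]}
{'fx': 369.1739067262995, 'fy': 369.1739067262995, 'cx': 319.9244698663744, 'cy': 239.45398433696843, 'hand_eye': array([[-3.33772530e-04, -9.61537875e-01, -2.74672175e-01,
         6.96980326e+01],
       [ 9.99999169e-01,  2.11954019e-05, -1.28936407e-03,
        -1.56441830e-01],
       [ 1.24559418e-03, -2.74672377e-01,  9.61537068e-01,
        -1.41837736e+02],
       [ 0.00000000e+00,  0.00000000e+00,  0.00000000e+00,
         1.00000000e+00]])}
```

View pics/top0.png

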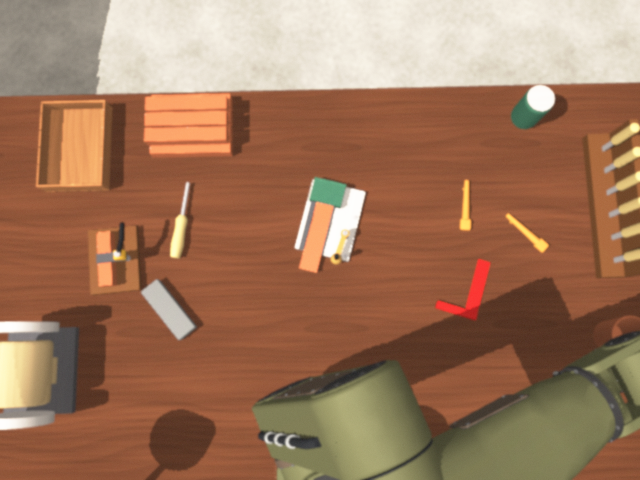

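View pics/side0.png

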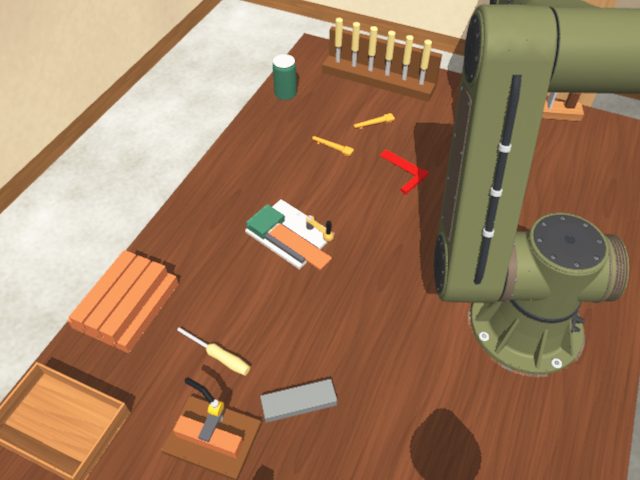

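Top view: the stage is at about (330,225), with the hood at (328,190), the blank tail at (310,270) and the clip post near (336,260). The side view agrees.

```bash
cat > h.py <<'E'
from cell import *
import cv2,numpy as np
from scipy.spatial.transform import Rotation as R
def cam(n):
    p=camera_params(n)
    if n=="wrist":
        s=get_state();T=np.eye(4);T[:3,:3]=R.from_rotvec(s["tcp_rot"]).as_matrix();T[:3,3]=s["eef_pos"];p["T"]=T@p["hand_eye"]
    return p
def cast(p,uv,z):
    uv=np.atleast_2d(uv).astype(float);T=p["T"]
    d=np.c_[(uv[:,0]-p["cx"])/p["fx"],(uv[:,1]-p["cy"])/p["fy"],np.ones(len(uv))]@T[:3,:3].T
    return T[:3,3]+d*((z-T[2,3])/d[:,2])[:,None]
def proj(p,X):
    T=p["T"];c=(np.atleast_2d(X)-T[:3,3])@T[:3,:3];return np.c_[p["fx"]*c[:,0]/c[:,2]+p["cx"],p["fy"]*c[:,1]/c[:,2]+p["cy"]]
def mask(im,lo,hi,roi):
    m=cv2.inRange(cv2.cvtColor(im,cv2.COLOR_RGB2HSV),lo,hi);k=np.zeros_like(m);x0,y0,x1,y1=roi;k[y0:y1,x0:x1]=m[y0:y1,x0:x1];return k
def big(m):
    c,_=cv2.findContours(m,cv2.RETR_EXTERNAL,cv2.CHAIN_APPROX_NONE);return max(c,key=cv2.contourArea)
E
python3 - <<'E'
from h import *
im=cv2.imread("pics/top0.png")[...,::-1];p=cam("top");roi=(285,165,380,285)
for n,lo,hi,z in(("blank",(5,130,170),(16,255,255),20),("hood",(60,80,40),(95,255,255),36)):
    c=big(mask(im,lo,hi,roi));w=cast(p,c[:,0],z)[:,:2].astype(np.float32)
    r=cv2.minAreaRect(w);print(n,r,cv2.boxPoints(r).round(1).tolist())
print(cast(p,[(336,260)],80))
cv2.imwrite("pics/c0.png",cv2.resize(im[165:285,285:380,::-1],None,fx=5,fy=5,interpolation=2))
E
```

```text
blank ((555.6632080078125, 21.095550537109375), (48.953643798828125, 172.92637634277344), 75.43502807617188) [[465.79998779296875, 19.100000381469727], [633.2000122070312, -24.299999237060547], [645.5, 23.0], [478.1000061035156, 66.5]]
hood ((664.9107055664062, -11.318431854248047), (74.16049194335938, 57.705810546875), 74.70635986328125) [[627.2999877929688, -39.5], [683.0, -54.70000076293945], [702.5, 16.799999237060547], [646.9000244140625, 32.099998474121094]]
[[489.77763054 -27.19556015  80.        ]]
```

View pics/c0.png

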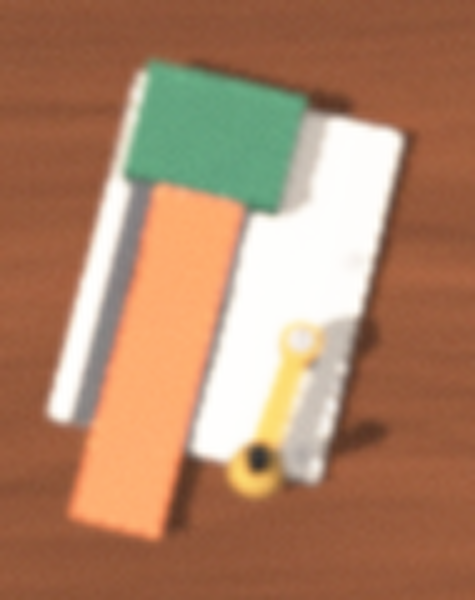

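The crop shows the clip parked nearly parallel to the blank, with the screw at (300,340) and the post top at (258,457). Stage yaw is about -14.8° and its origin is near (578,14). I'll fly over and measure from the wrist.

```bash
python3 -m inch '[[[0.36,-0.26,0],0],[[0.36,-0.26,0],0],[[0.36,-0.26,0],0],[[0.36,-0.26,0],0],[[0.36,-0.26,0],0],[[0.36,-0.26,0],0],[[0.36,-0.26,0],0],[[0.36,-0.26,0],0],[[0.36,-0.26,0],0],[[0.36,-0.26,0],0],[[0.36,-0.26,0],0],[[0.2,-0.26,0],0],[[0,0,0],0]]' 150 40
python3 -m inch '[[[0,0,0],-0.19],[[0,0,0],-0.19],[[0,0,0],-0.19],[[0,0,0],-0.19],[[0,0,0],-0.19],[[0,0,0],-0.19],[[0,0,0],-0.19],[[0,0,0],-0.19],[[0,0,0],-0.19],[[0,0,0],-0.19],[[0,0,0],-0.19],[[0,0,0],-0.19],[[0,0,0],-0.19],[[0,0,0],-0.19],[[0,0,0],-0.19],[[0,0,0],0],[[0,0,0],0]]'
python3 - <<'E'
from h import *
p=cam("wrist");im=snapshot("wrist");cv2.imwrite("pics/w1.png",im[...,::-1]);np.save("w1T.npy",p["T"])
s=get_state();print(s["eef_pos"],s["joint_positions"],s["gripper_width"])
M=R.from_rotvec(s["tcp_rot"]).as_matrix();print(np.degrees(np.arctan2(M[1,0],M[0,0])))
E
```

```text
time: 1.4
eef_pos: [478.9, -23.7, 230.9]
tcp_rot: [-3.055, -0.727, 0.001]
ft_force: [-0.3, -0.3, -0.9]
gripper_width: 35.3
grasp_force: 0.0
time: 3.1
eef_pos: [478.4, -27.1, 231.2]
tcp_rot: [-0.692, -3.064, 0.0]
ft_force: [0.6, -0.0, -0.9]
gripper_width: 35.3
grasp_force: 0.0
[478.39414621 -27.03962483 231.18111934] [-1.32886484e-01  1.41715290e-01  1.71431610e+00 -6.83278647e-05
  1.28583083e+00 -1.25967127e+00] 34.97565415564547
154.56111281729488
```

View pics/w1.png

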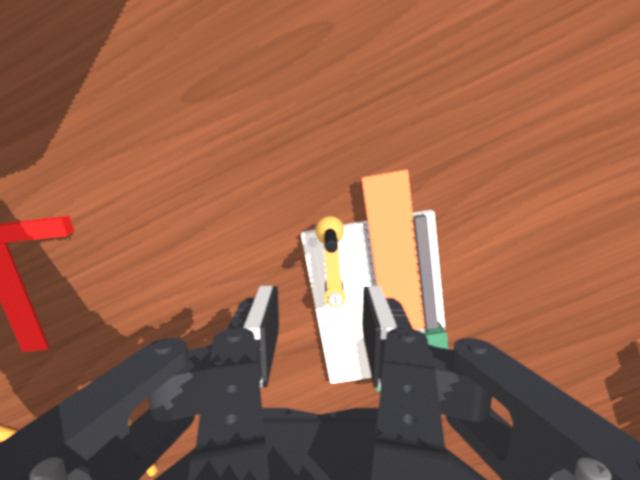

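The wrist picture shows the clip screw at (335,299), the brass ball at (330,231), the post top at about (331,247) and the blank tail corners at (363,177) and (408,171).

```bash
python3 - <<'E'
from h import *
im=cv2.imread("pics/w1.png")[...,::-1];p=cam("wrist");p["T"]=np.load("w1T.npy")
c=big(mask(im,(5,100,150),(16,255,255),(355,160,425,320)))
w=cast(p,c[:,0],20)[:,:2].astype(np.float32);r=cv2.minAreaRect(w);print(r,cv2.boxPoints(r).round(1).tolist())
b=big(mask(im,(0,0,0),(180,255,60),(318,222,345,262)));print("black",cv2.boundingRect(b))
x,y,ww,h=cv2.boundingRect(b)
post=cast(p,[(x+ww/2,y+h-ww/2)],85)[0,:2];screw=cast(p,[(335,299)],49)[0,:2];ball=cast(p,[(330,231)],31)[0,:2]
print("post",post,"screw",screw,"ball",ball,np.linalg.norm(post-screw))
cr=cast(p,[(303,233),(331,383),(434,212)],12);print("deck corners",cr)
cv2.imwrite("pics/w1c.png",cv2.resize(im[150:360,280:460,::-1],None,fx=2.8,fy=2.8,interpolation=2))
E
```

```text
((541.1019287109375, 21.92355728149414), (65.43184661865234, 170.2143096923828), 68.90270233154297) [[449.8999938964844, 22.0], [608.7000122070312, -39.20000076293945], [632.2999877929688, 21.799999237060547], [473.5, 83.0999984741211]]
black (326, 230, 10, 14)
post [492.9060973  -23.79244654] screw [558.14416004 -48.87411109] ball [499.71862367 -26.31743582] 69.89345267530435
deck corners [[ 494.51924365  -53.47785987   12.        ]
 [ 667.16749619 -102.78914454   12.        ]
 [ 531.20797014   73.76053304   12.        ]]
```

View pics/w1c.png

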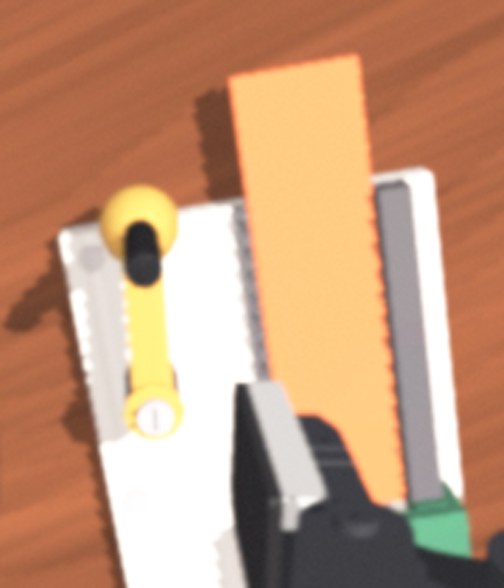

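Stage origin is about (576.5, 15) with yaw -16°, the screw at (558,-49) and the post at (498,-25), so θ0 is about 0.1. Next I'll straddle the post.

```bash
python3 -m inch '[[[-0.17,0.1,0],0],[[0,0,0],-0.08],[[0,0,0.4],0],[[0,0,0.4],0],[[0,0,0],0],[[0,0,0],0]]'
python3 - <<'E'
from h import *
p=cam("wrist");im=snapshot("wrist");print(p["T"][:3,3],get_state()["eef_pos"])
cv2.imwrite("pics/w2.png",im[...,::-1])
print(proj(p,[[498,-25,85],[558,-49,49]]))
b=big(mask(im,(0,0,0),(180,255,60),(280,200,365,330)));print(cv2.boundingRect(b),cv2.contourArea(b))
E
```

```text
time: 3.75
eef_pos: [498.4, -25.0, 152.2]
tcp_rot: [-0.591, -3.085, 0.0]
ft_force: [0.4, 0.4, 1.2]
gripper_width: 35.2
grasp_force: 0.0
[434.13162485   0.87033157 294.06494715] [498.93438641 -25.07583987 153.14917341]
[[319.21718747 255.34772523]
 [319.19591252 323.38124962]]
(310, 234, 15, 30) 265.5
```

View pics/w2.png

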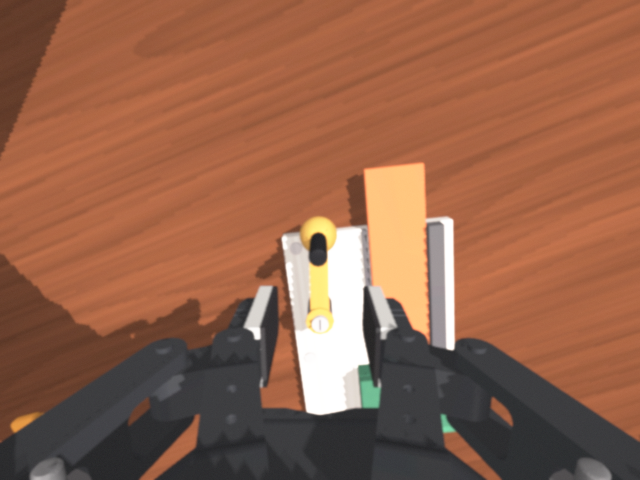

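Post top at (318,257) and screw at (319,322) match the prediction to within about 2 px. Going down and closing to a loose cage.

```bash
python3 -m inch '[[[0,0,0.4],0],[[0,0,0.4],0],[[0,0,0.15],0],[[0,0,0],0]]'
python3 -m inch '[[[0,0,0],0],[[0,0,0],0],[[0,0,0],0],[[0,0,0],0]]' 200
python3 - <<'E'
from h import *
p=cam("wrist");im=snapshot("wrist")
c=big(mask(cv2.imread("pics/w2.png")[...,::-1],(5,100,150),(16,255,255),(355,155,435,330)))
E
```

```text
time: 4.2
eef_pos: [498.3, -25.0, 56.3]
tcp_rot: [-0.589, -3.085, 0.0]
ft_force: [0.8, 0.4, 0.4]
gripper_width: 35.0
grasp_force: 0.0
time: 4.6
eef_pos: [498.6, -25.0, 57.2]
tcp_rot: [0.588, 3.085, 0.0]
ft_force: [1.1, 0.2, -0.4]
gripper_width: 18.6
grasp_force: 0.0
```

```bash
python3 -m inch '[[[-0.003,0.064,0],0.127],[[-0.003,0.064,0],0.127],[[-0.003,0.064,0],0.127],[[-0.003,0.064,0],0.127],[[-0.003,0.064,0],0.127],[[-0.003,0.064,0],0.127],[[-0.003,0.064,0],0.127],[[-0.003,0.064,0],0.127],[[-0.003,0.064,0],0.127],[[-0.003,0.064,0],0.127],[[0,0,0],0]]'
python3 -m inch '[[[-0.002,0.032,0],0.064],[[-0.002,0.032,0],0.064],[[0,0,0],0]]'
python3 -m inch '[[[0,0.02,0],0.03],[[0,0,0],0]]'
python3 -m inch '[[[0,0.02,0],0.03],[[0,0,0],0]]'
```

```text
time: 5.75
eef_pos: [545.7, 14.7, 56.5]
tcp_rot: [1.994, 2.427, 0.0]
ft_force: [-0.1, 0.3, -0.1]
gripper_width: 18.4
grasp_force: 0.0
time: 6.05
eef_pos: [551.6, 15.3, 56.3]
tcp_rot: [2.11, 2.328, 0.0]
ft_force: [0.5, -0.2, 0.4]
gripper_width: 18.3
grasp_force: 0.0
time: 6.25
eef_pos: [553.6, 15.5, 56.3]
tcp_rot: [-2.138, -2.301, -0.0]
ft_force: [-1.2, -0.1, -0.2]
gripper_width: 18.5
grasp_force: 0.5
time: 6.45
eef_pos: [555.7, 15.7, 56.3]
tcp_rot: [2.167, 2.275, 0.0]
ft_force: [-0.7, 0.2, 0.3]
gripper_width: 18.3
grasp_force: 0.4
```

```bash
python3 -m inch '[[[0,0.015,0],0.02],[[0,0,0],0]]'
python3 -m inch '[[[0,0.015,0],0.02],[[0,0,0],0]]'
python3 -m inch '[[[0,0.015,0],0.02],[[0,0,0],0]]'
```

```text
time: 6.65
eef_pos: [557.0, 15.7, 56.3]
tcp_rot: [-2.184, -2.257, 0.0]
ft_force: [-2.6, 1.5, 2.2]
gripper_width: 18.6
grasp_force: 1.4
time: 6.85
eef_pos: [558.2, 15.8, 56.2]
tcp_rot: [-2.202, -2.239, 0.001]
ft_force: [-6.7, 0.7, 4.0]
gripper_width: 18.1
grasp_force: 3.2
time: 7.05
eef_pos: [559.3, 15.8, 56.1]
tcp_rot: [-2.219, -2.221, 0.003]
ft_force: [-9.9, 0.8, 6.2]
gripper_width: 18.3
grasp_force: 5.0
```

Force builds up solidly, so the clip is at its stop. Unloading, rising and moving over beyond the tail.

```bash
python3 -m inch '[[[0,-0.03,0],0],[[0,-0.025,0],0],[[0,0,-0.3],0],[[0,0,-0.4],0],[[0,0,-0.2],0],[[0.13,-0.4,0],0],[[0.13,-0.4,0],0],[[0.13,-0.4,0],0],[[0,0,0],-0.19],[[0,0,0],-0.19],[[0,0,0],-0.19],[[0,0,0],-0.19],[[0,0,0],-0.19],[[0,0,0],-0.19],[[0,0,0],-0.19],[[0,0,0],-0.19],[[0,0,0],-0.12],[[0,0,0],0]]'
python3 -m inch '[[[0,0,0],0],[[0,0,0],0]]' 255
python3 - <<'E'
from h import *
p=cam("wrist");im=snapshot("wrist");s=get_state();print(s["eef_pos"],s["gripper_width"],np.degrees(2*np.arctan2(s["tcp_rot"][1],s["tcp_rot"][0]))%360)
cv2.imwrite("pics/w3.png",im[...,::-1])
c=big(mask(im,(5,100,150),(16,255,255),(200,60,460,330)))
w=cast(p,c[:,0],20)[:,:2]
a=np.radians(-16);E=np.array([[np.cos(a),np.sin(a)],[-np.sin(a),np.cos(a)]])
st=(w-[576.5,15])@E.T
print("tail x",np.percentile(st[:,0],[0,2,5]),"y range",np.percentile(st[:,1],[2,98]))
t=st[st[:,0]<-75];l=t[abs(t[:,0]+90)<12]
for sg in(1,-1):
    q=l[l[:,1]*sg>0];f=np.polyfit(q[:,0],q[:,1],1);print(sg,f,np.polyval(f,-100))
E
```

```text
time: 8.85
eef_pos: [434.8, 54.5, 146.4]
tcp_rot: [0.437, 3.11, 0.0]
ft_force: [0.3, 0.3, -0.8]
gripper_width: 18.5
grasp_force: 0.0
time: 9.05
eef_pos: [434.6, 54.5, 146.3]
tcp_rot: [0.443, 3.11, 0.0]
ft_force: [-0.3, -1.0, -0.0]
gripper_width: -0.1
grasp_force: 0.0
[434.55083568  54.55640877 146.31936241] 0.13496874596855735 163.8069728924201
tail x [-264.80812507 -264.74239805 -264.64380226] y range [-93.44631491 109.76289605]
1 [  1.2849543  171.23127122] 42.73584139550357
-1 [ 0.47211575 -7.20836117] -54.419935733905106
```

View pics/w3.png

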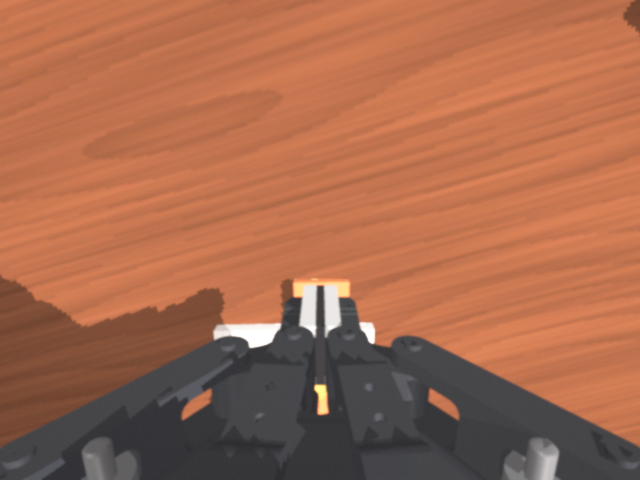

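The tail end shows at row 280, columns 292–350. The clip is hidden by the gripper.

```bash
python3 - <<'E'
from h import *
p=cam("wrist")
a=np.radians(-16);E=np.array([[np.cos(a),np.sin(a)],[-np.sin(a),np.cos(a)]])
for n,w in(("tail",cast(p,[(292.5,279.5),(350.5,279.5)],20)),("deckend",cast(p,[(215,326),(374,324)],18))):
    print(n,(w[:,:2]-[576.5,15])@E.T)
s=get_state();print("tcp",(s["eef_pos"][:2]-[576.5,15])@E.T)
im=snapshot("side");cv2.imwrite("pics/s1.png",cv2.resize(im[180:290,220:360,::-1],None,fx=5,fy=5,interpolation=2))
E
```

```text
tail [[-108.44321723  -22.23691996]
 [-108.26985643   22.93226072]]
deckend [[-67.27384503 -86.48944474]
 [-68.58106263  42.95141613]]
tcp [-147.35351835   -1.10243173]
```

View pics/s1.png

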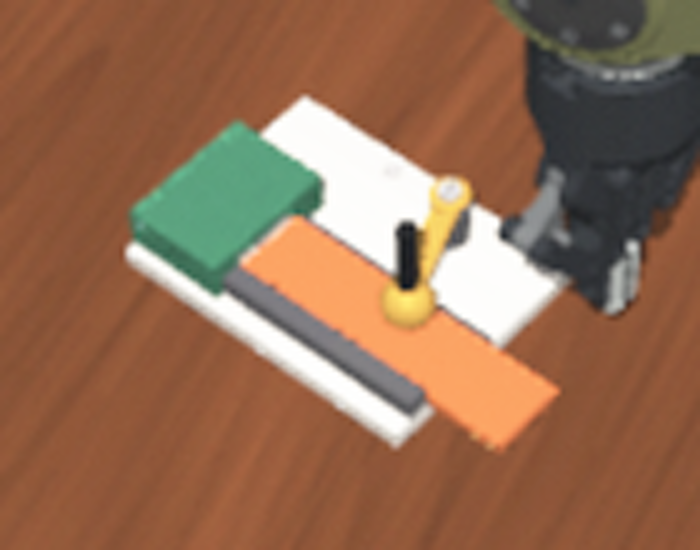

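The side view shows the ball on the blank's edge with the clip round at its stop. Descending behind the tail, then advancing to contact.

```bash
python3 -m inch '[[[0,0.01,0.4],0],[[0,0,0.4],0],[[0,0,0.4],0],[[0,0,0.16],0],[[0,0,0],0]]'
python3 -m inch '[[[-0.1,0,0],0],[[-0.1,0,0],0],[[-0.04,0,0],0],[[-0.04,0,0],0],[[0,0,0],0]]'
python3 -m inch '[[[-0.04,0,0],0],[[-0.04,0,0],0],[[-0.04,0,0],0]]'
```

```text
time: 9.65
eef_pos: [433.5, 55.4, 8.4]
tcp_rot: [-0.44, -3.106, 0.001]
ft_force: [-0.2, -0.9, 0.3]
gripper_width: 0.1
grasp_force: 0.0
time: 10.15
eef_pos: [462.3, 47.6, 10.7]
tcp_rot: [0.44, 3.11, 0.0]
ft_force: [-0.1, -0.5, -0.2]
gripper_width: -0.3
grasp_force: 0.0
time: 10.45
eef_pos: [472.9, 44.5, 10.2]
tcp_rot: [-0.439, -3.109, 0.0]
ft_force: [-5.4, 1.8, 3.0]
gripper_width: -0.3
grasp_force: 2.8
```

```bash
for i in 1; do python3 -m inch '[[[-0.03,0,0],0],[[-0.03,0,0],0],[[-0.03,0,0],0]]'; done
python3 -m inch '[[[-0.03,0,0],0],[[-0.02,0,0],0]]'
python3 -m inch '[[[-0.03,0,0],0]]'
```

```text
time: 10.75
eef_pos: [481.5, 42.0, 10.2]
tcp_rot: [-0.439, -3.109, 0.0]
ft_force: [-5.5, 1.3, 4.3]
gripper_width: -0.0
grasp_force: 2.9
time: 10.95
eef_pos: [486.4, 40.6, 10.2]
tcp_rot: [-0.439, -3.109, 0.0]
ft_force: [-6.2, 2.1, 4.2]
gripper_width: -0.0
grasp_force: 2.9
time: 11.05
eef_pos: [489.1, 39.8, 10.2]
tcp_rot: [-0.439, -3.109, 0.0]
ft_force: [-7.9, 2.0, 4.6]
gripper_width: -0.1
grasp_force: 3.6
```

```bash
python3 -m inch '[[[-0.02,0,0],0]]'|sed -n 2p\;4p
python3 -m inch '[[[-0.02,0,0],0]]'|sed -n 2p\;4p
python3 -m inch '[[[-0.02,0,0],0]]'|sed -n 2p\;4p
python3 -m inch '[[[-0.02,0,0],0]]'|sed -n 2p\;4p
```

```text
eef_pos: [491.0, 39.3, 10.2]
ft_force: [-7.6, 2.4, 6.0]
eef_pos: [492.8, 38.7, 10.2]
ft_force: [-7.8, 1.6, 4.7]
eef_pos: [494.0, 38.3, 10.0]
ft_force: [-20.9, 7.2, 13.6]
eef_pos: [494.1, 38.3, 9.8]
ft_force: [-35.0, 11.9, 29.0]
```

It came up solid: the TCP stalled at x 494 and the force jumped from 8 to 37 N. The 2 N step just before it is the plunger. Backing off, then rising.

```bash
python3 -m inch '[[[0.04,0,0],0],[[0.1,0,0],0],[[0.3,0,0],0],[[0,0,-0.4],0],[[0,0,-0.4],0],[[0,0,-0.4],0],[[0,0,0],0],[[0,0,0],0]]' 200
python3 - <<'E'
from h import *
p=cam("wrist");im=snapshot("wrist");cv2.imwrite("pics/w4.png",im[...,::-1])
s=get_state();a=np.radians(-16);E=np.array([[np.cos(a),np.sin(a)],[-np.sin(a),np.cos(a)]])
print(s["eef_pos"],(s["eef_pos"][:2]-[576.5,15])@E.T)
print("proj tail expected",proj(p,np.r_[np.array([-74.7,0])@E+[576.5,15],20]))
E
```

```text
time: 12.25
eef_pos: [455.0, 49.7, 130.7]
tcp_rot: [0.439, 3.109, 0.0]
ft_force: [0.6, -0.3, -0.2]
gripper_width: 18.6
grasp_force: 0.0
[454.5370045   49.69394345 129.74881239] [-126.80130273   -0.26759867]
proj tail expected [[319.65962818 302.84523021]]
```

View pics/w4.png

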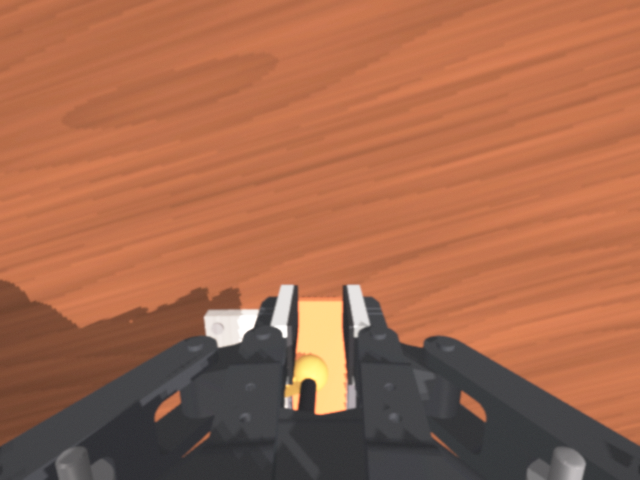

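The tail now shows at row 298, so it moved home by about 30 mm. The clip is still on the blank with its post at (308,390). Going back over the post.

```bash
python3 -m inch '[[[-0.4,-0.02,0],0],[[-0.4,-0.02,0],0],[[-0.24,-0.02,0],0],[[0,0,0],0.19],[[0,0,0],0.19],[[0,0,0],0.19],[[0,0,0],0.19],[[0,0,0],0.19],[[0,0,0],0.19],[[0,0,0],0.19],[[0,0,0],0.19],[[0,0,0],0.02],[[0,0,0],0],[[0,0,0],0]]' 165
python3 - <<'E'
from h import *
p=cam("wrist");im=snapshot("wrist");cv2.imwrite("pics/w5.png",im[...,::-1])
s=get_state();print(s["eef_pos"],np.degrees(2*np.arctan2(s["tcp_rot"][1],s["tcp_rot"][0]))%360)
q=proj(p,[[552.7,15.5,85],[552.7,15.5,48]]);print("expected post top, base",q)
x,y=q[0].astype(int)
b=big(mask(im,(0,0,0),(180,255,60),(x-25,y-30,x+25,y+25)));print(cv2.boundingRect(b))
E
```

```text
time: 13.7
eef_pos: [553.0, 15.1, 129.7]
tcp_rot: [-2.126, -2.312, 0.001]
ft_force: [-0.3, 0.3, -0.8]
gripper_width: 30.3
grasp_force: 0.0
[553.07924665  15.1112918  129.85545846] 94.7730205262261
expected post top, base [[319.6080636  268.70683466]
 [319.79325928 248.32470359]]
(312, 244, 18, 40)
```

View pics/w5.png

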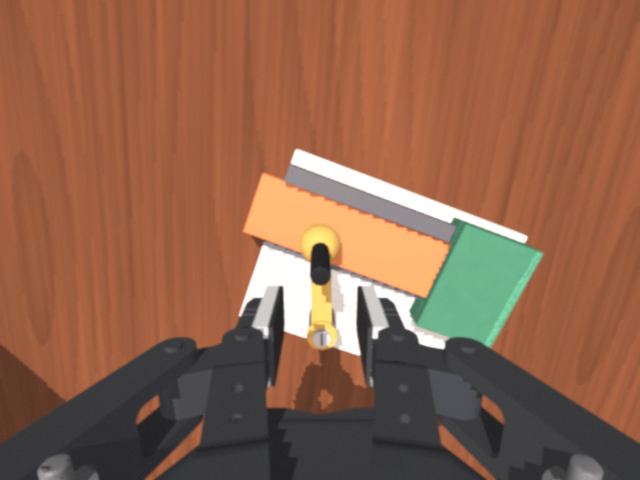

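The picture shows the blank under the hood, with the clip on it and the post (320,274) centred between the fingers. Descending, caging the post and swinging back.

```bash
python3 -m inch '[[[-0.02,0,0.4],0],[[0,0,0.33],0],[[0,0,0],0],[[0,0,0],0]]'
python3 -m inch '[[[0,0,0],0],[[0,0,0],0],[[0,0,0],0]]' 200
python3 -m inch '[[[-0.003,-0.064,0],-0.127],[[-0.003,-0.064,0],-0.127],[[-0.003,-0.064,0],-0.127],[[-0.003,-0.064,0],-0.127],[[-0.003,-0.064,0],-0.127],[[0,0,0],0]]'
python3 -m inch '[[[-0.003,-0.064,0],-0.127],[[-0.003,-0.064,0],-0.127],[[-0.003,-0.064,0],-0.127],[[-0.003,-0.064,0],-0.127],[[-0.003,-0.064,0],-0.127],[[-0.002,-0.064,0],-0.127],[[0,0,0],0],[[0,0,0],0]]'
```

```text
time: 14.15
eef_pos: [553.6, 13.1, 57.9]
tcp_rot: [-2.129, -2.31, 0.0]
ft_force: [0.6, -0.7, 0.8]
gripper_width: 30.3
grasp_force: 0.0
time: 14.45
eef_pos: [553.9, 13.1, 58.4]
tcp_rot: [2.129, 2.308, 0.002]
ft_force: [0.2, 0.2, 0.1]
gripper_width: 18.6
grasp_force: 0.0
time: 15.05
eef_pos: [523.2, 2.7, 57.9]
tcp_rot: [1.492, 2.764, 0.0]
ft_force: [0.1, -0.5, 0.1]
gripper_width: 18.7
grasp_force: 0.0
time: 15.85
eef_pos: [499.3, -26.0, 57.5]
tcp_rot: [0.621, 3.079, 0.0]
ft_force: [-0.5, 1.0, -0.4]
gripper_width: 18.1
grasp_force: 0.0
```

Unloading slightly, rising clear and checking.

```bash
python3 -m inch '[[[0,0.03,0],0],[[0,0,-0.3],0],[[0,0,-0.4],0],[[0,0,-0.4],0],[[0,0,-0.4],0],[[0.3,0,0],0],[[0,0,0],0],[[0,0,0],0],[[0,0,0],0]]'
python3 - <<'E'
from h import *
im=snapshot("wrist");cv2.imwrite("pics/w6.png",im[...,::-1])
p=cam("wrist");a=np.radians(-16);E=np.array([[np.cos(a),np.sin(a)],[-np.sin(a),np.cos(a)]])
for x in(-73,-78,-83): print(x,proj(p,[np.r_[np.array([x,y])@E+[576.5,15],20] for y in(-22,22)]).round(0).tolist())
E
```

```text
time: 16.75
eef_pos: [472.8, -11.8, 207.0]
tcp_rot: [-0.615, -3.08, 0.0]
ft_force: [0.3, 0.2, -0.0]
gripper_width: 18.5
grasp_force: 0.0
-73 [[357.0, 231.0], [405.0, 226.0]]
-78 [[357.0, 226.0], [405.0, 220.0]]
-83 [[356.0, 220.0], [404.0, 215.0]]
```

View pics/w6.png

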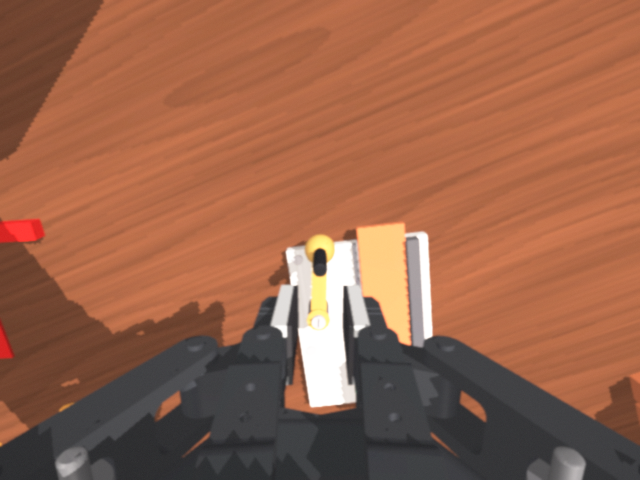

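The clip is clear of the blank (ball at (320,248)). The tail corners are at (357,229) and (405,224), which puts the tail at stage x ≈ -75, still home.

```bash
python3 -c "from cell import *; print(close_job())"
```

```text
the job is handed in; nothing more can be done
None
```

The job is handed in after about 17 s: I swung the clip onto the blank to its stop, pushed the blank until it came up solid in the hood (about 33 mm, roughly 47 N peak), then swung the clip clear, leaving the blank home.

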